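# Feel round the funnel rim for burrs

### The job

Check the tin funnel's rolled rim for burrs by touch: with the fingers closed, set the fingertips down lightly on the crest of the rim at the brass hanging lug and run them clockwise (seen from above) all the way round in light contact, without lifting off until they are back at the lug; then lift clear. Touch the funnel only gently, so that it hardly sinks in its soft seat, do not pull it up, and leave the jar under it and the other things on the counter where they are.

Things in the scene. Friction and masses are not known exactly. Their poses are not given: they have to be found in the camera images.
- stand: Fixed funnel stand: grey foot plate 165 x 110 x 10 mm, steel post 90 mm from the funnel axis (top 165 mm above the counter, below the rim), clamp ring with a black sponge-rubber seat that carries the tin funnel. Origin on the counter on the funnel's vertical axis; z up; -x points from the axis to the hanging lug, +x to the post.
- mouth (a point): Centre of the tin funnel's mouth, level with the rim's crest, 200 mm above the counter at rest; axes as the stand's, moves with the funnel. The smooth rolled rim is 6 mm thick, level, 140 mm across on its centre line; inside, the cone falls away at about 51 degrees to a 24 mm throat.
- funnel (a joint): How far the funnel is pressed down into its sponge seat (m): 0 at rest, grows downward, springs back by itself, negative if pulled up. The seat gives about 1.1 mm per newton, the same all round the rim and without tipping: 1 to 4 mm is a light touch, over 8 mm is too hard, it bottoms at 12 mm.
- rim_0 (a point): Point on the crest of the funnel's rim at the hanging lug, 70 mm from the funnel's axis; moves with the funnel. The brass lug, 18 mm wide, stands out 27 mm from the rim's centre line, its top 2.5 mm below the crest; a dark lapped seam runs down the inside of the cone there.
- rim_1 (a point): Point on the crest of the funnel's rim, 40 degrees clockwise (seen from above) from the hanging lug, moves with the funnel.
- rim_2 (a point): Point on the crest of the funnel's rim, 80 degrees clockwise (seen from above) from the hanging lug, moves with the funnel.
- rim_3 (a point): Point on the crest of the funnel's rim, 120 degrees clockwise (seen from above) from the hanging lug, moves with the funnel.
- rim_4 (a point): Point on the crest of the funnel's rim, 160 degrees clockwise (seen from above) from the hanging lug, moves with the funnel.
- rim_5 (a point): Point on the crest of the funnel's rim, 200 degrees clockwise (seen from above) from the hanging lug, moves with the funnel.
- rim_6 (a point): Point on the crest of the funnel's rim, 240 degrees clockwise (seen from above) from the hanging lug, moves with the funnel.
- rim_7 (a point): Point on the crest of the funnel's rim, 280 degrees clockwise (seen from above) from the hanging lug, moves with the funnel.
- rim_8 (a point): Point on the crest of the funnel's rim, 320 degrees clockwise (seen from above) from the hanging lug, moves with the funnel.
- jar: Loose open glass swarf jar, 80 mm across, 88 mm tall, on the foot plate under the funnel; the spout hangs 13 mm into it. Origin at the centre of its underside.
- suction_cup: Loose black rubber suction cup, 54 mm across, 34 mm tall. Origin under its centre.
- clip: Loose red anodised tool tray clip, 50 x 20 x 23 mm. Origin under its centre.
- chip_bottle: Loose amber glass chip bottle with black cap, 56 mm across, 115 mm tall. Origin under its centre.
- spindle_nut: Loose chrome platter spindle nut, 38 mm across, 27 mm tall. Origin under its centre.
- adaptor: Loose brass centre adaptor, 38 mm across, 18 mm tall. Origin under its centre.
- swarf_brush: Loose swarf brush, 160 mm long, lying along its x. Origin under its centre.
Things that resemble listed ones, but are neither listed nor needed, are in the scene too. There is more than one size of the adaptor; the one meant has the size given above.

How it is judged:
By the outcome, as a careful person would: the job done as asked, in the order asked, and still so for the second after the job is handed in, with the robot touching nothing.
It also fails if it takes over 61 s, if anything falls off the work surface, if the arm or the gripper's body presses on something with over 40 N, if the wrist force passes 120 N, or if a joint passes its speed limit or range.

### The arm

A 7-joint arm with a two-finger parallel gripper is mounted at the origin on the work surface. World frame = base frame: x ahead of the robot, y to its left, z up, the work surface at z = 0. Lengths are in m, angles in rad, forces in N, time in s.
With the tool pointing down it reaches from about 0.425 to 0.925 m from the base axis. Payload 6.8 kg.
Tool frame: the origin (TCP) lies between the finger pads, 19 mm behind the fingertips; this is the grasp point; z points along the fingers, y is the direction in which the jaws open and shut (so a half turn about z gives the same grasp; the last joint's range is limited). The gripper opens to 85 mm and grips with 20 to 120 N. Pads are 22 mm wide; open, the fingers measure 114 mm over their backs; the gripper's body (76 mm by 85 mm) begins 54 mm behind the grasp point. The pads swing forward as they close: fully open they stand 13 mm farther back than shut.
Start: joints at [1.235, 0.477, 0.022, 1.555, -0.011, 1.109, -0.083], TCP at [0.152, -0.658, 0.25] pointing down, gripper open.
Joint ranges: [-2.96, 2.96], [-0.34, 2.1], [-1.41, 1.46], [0.24, 2.44], [-1.37, 4.51], [0.17, 1.92], [-2.96, 2.96]. Speed limits (rad/s): [2.39, 2.39, 3.14, 3.14, 3.14, 3.14, 3.14].

### API

Orientations are given as a unit quaternion [w, x, y, z].
In Python, from station import monitor, cams, bot, finder gives the robot as it stands.
- The arm moves only by the tool jog_arm, never from a script. Its argument "plan" is a list of rows, each an object of numbers: "x", "y", "z": the shift along the tool's x, y, z as a fraction of full scale; "wx", "wy", "wz": the turn, a rotation vector about the tool's x, y, z as a fraction of full scale. A call has 1 to 12 rows; each row is the pose to reach, as a shift and turn from the pose measured when the call began, along the tool's axes at that moment, turning the shorter way round; what a row does not reach only later rows make up. Full scale, the value 1, is 20 cm for a shift and 180 degrees for a turn. A row lasts 1/12 s, in which the tool goes at most 41.7 mm and 7.16 degrees, less where a joint would pass 70% of its speed; a pose out of reach is approached as far as the arm can. A call with a number of a shift or a turn outside -1 to 1 is refused whole. A call with a gripper value outside its range is refused whole. "hand" is the opening, from -1 (shut) to 1 (fully open), set as the call begins (left out, the last holds). The fingers move at their own pace and stop on an object; "grip_force" is the grip in N (left out, the last holds). Time passes only in rows, so rows that repeat a pose let the fingers close. It gives the time, the measured TCP pose, the force and the opening at its end, in the units of the state.
- monitor.get_obs(): the state, without advancing time (a new reading comes with each control period).
- cams.read_camera(name): name is "side" or "top" or "wrist"; returns the picture (384x512x3 uint8, red, green, blue); there is no depth.
- cams.get_calibration(name): a dict with "fx", "fy", "cx", "cy" (pixels), "extrinsics" (4x4, takes a point from world to camera coordinates). Camera axes: x right, y down, z forward; pixel columns grow to the right and rows downward; lengths in m; the calibration is good to about 2 mm. A picture is of the moment at which its call begins: read the wrist's pose just before it. get_calibration takes no time and is no camera call; for the wrist camera it gives the pose at the moment of the call.
- bot.hand_in(): hands the job in, once; it reports no verdict.
Trained networks look in the newest picture that a camera, given by its name, has taken for a name from the list of things; names that differ only in an ending like _2 or _b are one class to them, and where a whole thing is asked for, a point or a joint stands for the part that bears it (a point fixed in the world has none). Each returns a list of dicts, best first, with "confidence" (0 to 1); they miss things now and then, are a little off and sometimes report something else, mostly with a low value. They report only what shows in the picture. A call takes as long as a camera call. They do not tell look-alikes from the thing itself.
- finder.find_in(camera, target): "bbox" ([left, top, width, height] in pixels, round what is visible of it).
- finder.place_of(camera, target): "location" ([column, row] in pixels: a listed point, or the origin of a listed thing).
The state is a dict: "t": time; "q": joint angles; "joint_vel": joint speeds; "joint_torque": joint torques, N m; "eef_pos": TCP position; "tool_rot": TCP orientation; "contact_force": force on the tool from outside, world axes, zero at the start; "torque": the same for the moment, N m; "gripper_width": opening from 0.0 (shut) to 1.0 (fully open).
Only numpy, scipy, OpenCV 4.12 (cv2) and the standard library are available. Lean on these libraries where they do the work, as an engineer would, in place of code of your own. Each camera call takes 0.05 s, during which the arm holds its last target. There are 200 camera calls.

## Working session

There is one attempt and no reset: what is moved stays moved. The work goes in short steps, Python scripts to look and compute and a tool call to move; the robot and the scene stay as the last step left them, time stands still between calls to the robot, and variables do not carry over. Pictures are saved under pics/ and viewed, about 8 in all and at most 12, crops included, and the job is handed in when it is done.

Besides the shell and the picture viewer there is one more tool, called after "Request:" by a JSON object that holds its "method" and its "body". jog_arm: Moves the arm, as the interface text tells. Shift numbers are shares of 20 cm and turn numbers shares of 180 degrees, none past 1 either way. Its arguments: {"type":"object","properties":{"plan":{"type":"array","items":{"type":"object","properties":{"x":{"type":"number","minimum":-1,"maximum":1},"y":{"type":"number","minimum":-1,"maximum":1},"z":{"type":"number","minimum":-1,"maximum":1},"wx":{"type":"number","minimum":-1,"maximum":1},"wy":{"type":"number","minimum":-1,"maximum":1},"wz":{"type":"number","minimum":-1,"maximum":1}}}},"hand":{"type":"number"},"grip_force":{"type":"number"}},"required":["plan"]}

```bash
mkdir -p pics; ls; cat > h.py <<'E'
import numpy as np, cv2
from station import monitor, cams, bot, finder
from scipy.spatial.transform import Rotation as R
def ray(cam,uv,z,c=None):
    c=c or cams.get_calibration(cam); E=np.array(c["extrinsics"]); 
    d=E[:3,:3].T@np.array([(uv[0]-c["cx"])/c["fx"],(uv[1]-c["cy"])/c["fy"],1]); o=-E[:3,:3].T@E[:3,3]
    return o+d*(z-o[2])/d[2]
def proj(cam,p):
    c=cams.get_calibration(cam);E=np.array(c["extrinsics"]);q=E[:3,:3]@p+E[:3,3]
    return np.array([c["fx"]*q[0]/q[2]+c["cx"],c["fy"]*q[1]/q[2]+c["cy"]])
def save(cam,name):
    im=cams.read_camera(cam); cv2.imwrite(f"pics/{name}.png",im[:,:,::-1]); return im
E
python3 - <<'E'
from h import *
o=monitor.get_obs();print(o)
a=save("top","t0");b=save("side","s0")
cv2.imwrite("pics/ts0.png",cv2.resize(np.vstack([a,b]),None,fx=.78,fy=.78)[:,:,::-1])
for cam in("top","side"):
    print(cam,[round(x,3) for x in (-np.array(cams.get_calibration(cam)["extrinsics"])[:3,:3].T@np.array(cams.get_calibration(cam)["extrinsics"])[:3,3])])
    for n in["mouth","rim_0","rim_2","rim_4","rim_5","rim_7"]:
        for r in finder.place_of(cam,n)[:2]: print(n,r,ray(cam,r["location"],.2).round(4))
E
```

```text
pics
{'t': 0.0, 'q': array([ 1.2349389 ,  0.47777583,  0.02233777,  1.55644897, -0.01151696,
        1.10929827, -0.08310482]), 'joint_vel': array([-0.0003981 , -0.00186468,  0.00036576, -0.00033567,  0.00020495,
        0.00025835,  0.00024901]), 'joint_torque': array([-1.04982093e-03, -5.96454155e+01,  1.60773374e+00, -2.81196588e+01,
        1.24791704e-02,  9.35071061e-03,  4.14354042e-05]), 'eef_pos': array([ 0.15227875, -0.65702754,  0.24904296]), 'tool_rot': array([-8.86853118e-04,  9.93521796e-01,  1.13638149e-01, -1.60435030e-04]), 'contact_force': array([0.01634134, 0.06482901, 0.18761475]), 'torque': array([-0.04595728, -0.0018034 , -0.031277  ]), 'gripper_width': 1.0003195549747346}
top [np.float64(0.391), np.float64(-0.003), np.float64(0.99)]
mouth {'location': [294.9, 168.6], 'confidence': 0.58} [ 0.5784 -0.1017  0.2   ]
rim_0 {'location': [269.3, 164.7], 'confidence': 0.93} [ 0.586  -0.0432  0.2   ]
rim_0 {'location': [282.3, 146.4], 'confidence': 0.85} [ 0.63   -0.0725  0.2   ]
rim_2 {'location': [269.3, 164.7], 'confidence': 0.93} [ 0.586  -0.0432  0.2   ]
rim_2 {'lo
[... 886 characters left out ...]
63.7], 'confidence': 0.87} [ 0.5489 -0.0479  0.2   ]
rim_2 {'location': [275.0, 161.0], 'confidence': 0.91} [ 0.5107 -0.0731  0.2   ]
rim_2 {'location': [257.9, 163.7], 'confidence': 0.87} [ 0.5489 -0.0479  0.2   ]
rim_4 {'location': [275.0, 161.0], 'confidence': 0.91} [ 0.5107 -0.0731  0.2   ]
rim_4 {'location': [257.9, 163.7], 'confidence': 0.87} [ 0.5489 -0.0479  0.2   ]
rim_5 {'location': [275.0, 161.0], 'confidence': 0.91} [ 0.5107 -0.0731  0.2   ]
rim_5 {'location': [257.9, 163.7], 'confidence': 0.87} [ 0.5489 -0.0479  0.2   ]
rim_7 {'location': [275.0, 161.0], 'confidence': 0.91} [ 0.5107 -0.0731  0.2   ]
rim_7 {'location': [257.9, 163.7], 'confidence': 0.87} [ 0.5489 -0.0479  0.2   ]
```

View pics/ts0.png

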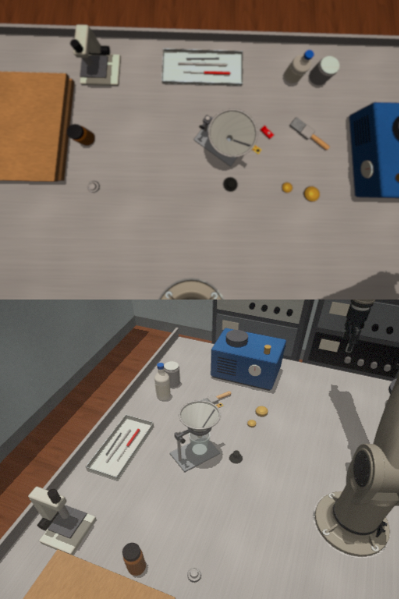

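The one funnel is at about (298,171) px in the top view and (256,147) px in the side view. The brass lug seems to be at about (329,191) top, opposite the post at about (262,155). Next is a close crop with a circle fit.

```bash
python3 - <<'E'
from h import *
a=cv2.imread("pics/t0.png");b=cv2.imread("pics/s0.png")
def ov(im,cam,C,lug):
    for k in range(0,360,10):
        p=C+.07*np.array([np.cos(np.radians(lug-k)),np.sin(np.radians(lug-k)),0])
        u=proj(cam,p); yield u
c=np.hstack([cv2.resize(a[120:220,240:350],None,fx=3.6,fy=3.6,interpolation=2),cv2.resize(b[100:200,205:315],None,fx=3.6,fy=3.6,interpolation=2)])
C=np.array([.5765,-.104,.2])
for im,cam,x0,y0,off in((a,"top",240,120,0),(b,"side",205,100,396)):
    for u in ov(im,cam,C,-120):
        cv2.circle(c,(int((u[0]-x0)*3.6)+off,int((u[1]-y0)*3.6)),1,(0,255,0),-1)
cv2.imwrite("pics/c1.png",c)
E
```

```text
(no output)
```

View pics/c1.png

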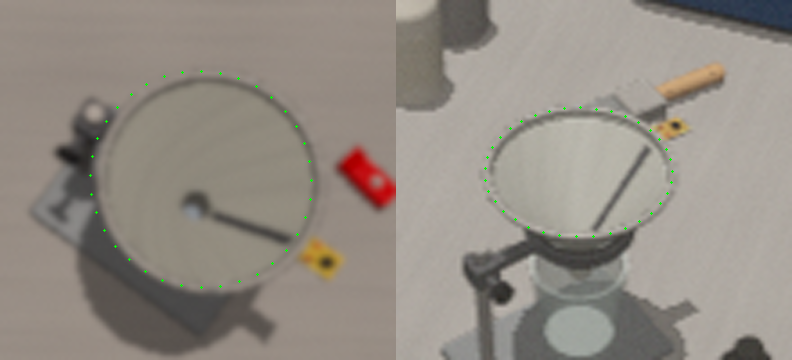

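Lug, seam and post agree. The lug is at crop (322,258), the post is at upper left, and the lug azimuth is about -123° in world. The red clip and the brush are other things. Now I move above the funnel with the fingers shut.

Request:
{"method": "jog_arm", "body": {"plan": [{"x":0.1,"y":-0.08,"z":-0.2},{"x":0.25,"y":-0.2,"z":-0.35},{"x":0.42,"y":-0.35,"z":-0.5},{"x":0.6,"y":-0.5,"z":-0.6},{"x":0.75,"y":-0.62,"z":-0.6},{"x":0.89,"y":-0.735,"z":-0.6},{"x":0.89,"y":-0.735,"z":-0.6}], "hand": -1, "grip_force": 20}}

```text
invalid input at $.plan[0]: expected keys x, y, z, wx, wy, wz
```

Request:
{"method": "jog_arm", "body": {"plan": [{"x":0.15,"y":-0.12},{"x":0.3,"y":-0.25},{"x":0.45,"y":-0.37},{"x":0.6,"y":-0.5},{"x":0.75,"y":-0.62},{"x":0.89,"y":-0.735},{"x":0.89,"y":-0.735}]}}

```text
invalid input at $.plan[0]: expected keys x, y, z, wx, wy, wz
```

Request:
{"method": "jog_arm", "body": {"plan": [{"x":0.1,"y":-0.08,"z":-0.2,"wx":0,"wy":0,"wz":0},{"x":0.25,"y":-0.2,"z":-0.35,"wx":0,"wy":0,"wz":0},{"x":0.42,"y":-0.35,"z":-0.5,"wx":0,"wy":0,"wz":0},{"x":0.6,"y":-0.5,"z":-0.6,"wx":0,"wy":0,"wz":0},{"x":0.75,"y":-0.62,"z":-0.6,"wx":0,"wy":0,"wz":0},{"x":0.89,"y":-0.735,"z":-0.6,"wx":0,"wy":0,"wz":0},{"x":0.89,"y":-0.735,"z":-0.6,"wx":0,"wy":0,"wz":0}], "hand": -1, "grip_force": 20}}

```text
t: 1.28
eef_pos: [0.2964, -0.4704, 0.3716]
tool_rot: [0.001, 0.993, 0.116, 0.001]
contact_force: [1.0, -0.3, -0.3]
gripper_width: 0.009
```

Request:
{"method": "jog_arm", "body": {"plan": [{"x":0.15,"y":-0.12,"z":0,"wx":0,"wy":0,"wz":0},{"x":0.3,"y":-0.25,"z":0,"wx":0,"wy":0,"wz":0},{"x":0.45,"y":-0.37,"z":0,"wx":0,"wy":0,"wz":0},{"x":0.6,"y":-0.5,"z":0,"wx":0,"wy":0,"wz":0},{"x":0.75,"y":-0.62,"z":0,"wx":0,"wy":0,"wz":0},{"x":0.85,"y":-0.7,"z":0,"wx":0,"wy":0,"wz":0},{"x":0.85,"y":-0.7,"z":0,"wx":0,"wy":0,"wz":0}]}}

```text
t: 1.87
eef_pos: [0.4335, -0.2889, 0.3723]
tool_rot: [-0.0, 0.993, 0.121, 0.003]
contact_force: [0.9, -0.7, 0.6]
gripper_width: -0.003
```

Request:
{"method": "jog_arm", "body": {"plan": [{"x":0.12,"y":-0.1,"z":0,"wx":0,"wy":0,"wz":0},{"x":0.27,"y":-0.2,"z":0,"wx":0,"wy":0,"wz":0},{"x":0.4,"y":-0.3,"z":0,"wx":0,"wy":0,"wz":0},{"x":0.53,"y":-0.4,"z":0,"wx":0,"wy":0,"wz":0},{"x":0.65,"y":-0.48,"z":0,"wx":0,"wy":0,"wz":0},{"x":0.65,"y":-0.48,"z":0,"wx":0,"wy":0,"wz":0},{"x":0.65,"y":-0.48,"z":0,"wx":0,"wy":0,"wz":0}]}}

```text
t: 2.45
eef_pos: [0.5373, -0.1631, 0.3728]
tool_rot: [-0.0, 0.992, 0.123, 0.003]
contact_force: [-0.3, -0.9, 0.5]
gripper_width: -0.001
```

```bash
python3 - <<'E'
from h import *
o=monitor.get_obs();print(o["eef_pos"],o["tool_rot"],o["contact_force"],o["q"])
c=cams.get_calibration("wrist")
w=save("wrist","w0")
E=np.array(c["extrinsics"]);print(-E[:3,:3].T@E[:3,3],E[:3,:3],c["fx"])
C=np.array([.575,-.105,.2])
for k in range(0,360,10):
    u=proj("wrist",C+.07*np.array([np.cos(np.radians(-123-k)),np.sin(np.radians(-123-k)),0]));cv2.circle(w,tuple(int(v) for v in u),1,(0,255,0) if k else (255,0,0),-1)
cv2.imwrite("pics/w0o.png",w[:,:,::-1])
E
```

```text
[ 0.53729333 -0.16310782  0.37284015] [-4.49615002e-04  9.92443263e-01  1.22676190e-01  2.59220702e-03] [-0.33797567 -0.87347477  0.4619971 ] [ 0.48231381  0.21728823 -0.35529911  1.65202597  0.07604013  1.2814596
 -1.2114975 ]
[ 0.61833133 -0.14305103  0.49774902] [[ 2.42481429e-01 -9.70155865e-01 -5.95852412e-04]
 [-9.19238412e-01 -2.29951358e-01  3.19567074e-01]
 [-3.10166888e-01 -7.69413503e-02 -9.47563470e-01]] 274.62922345192726
```

View pics/w0o.png

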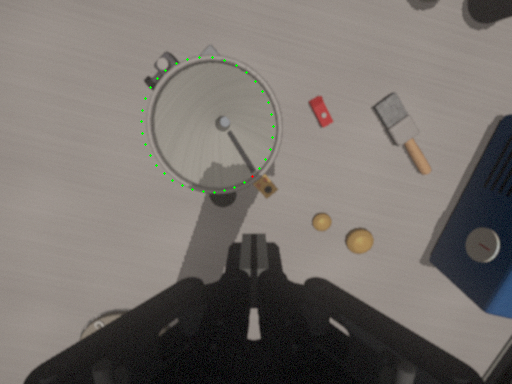

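Wrist view: the rim spans about columns 146–283, rows 55–195, with the lug at (264,186). My overlay sits about 4 px too far left, so I refine the centre.

```bash
python3 - <<'E'
from h import *
from scipy.optimize import minimize
from scipy.ndimage import map_coordinates as mc
def score(im,cam,rr):
    g=im.astype(float); g=cv2.GaussianBlur(g,(0,0),1.0)
    G=np.sqrt(sum(cv2.Sobel(g[:,:,k],6,1,0)**2+cv2.Sobel(g[:,:,k],6,0,1)**2 for k in range(3)))
    c=cams.get_calibration(cam);E=np.array(c["extrinsics"])
    a=np.radians(np.arange(0,360,2)); 
    def f(p):
        P=np.c_[p[0]+rr*np.cos(a),p[1]+rr*np.sin(a),0*a+.1975]@E[:3,:3].T+E[:3,3]
        return -np.mean(np.minimum(mc(G,[c["fy"]*P[:,1]/P[:,2]+c["cy"],c["fx"]*P[:,0]/P[:,2]+c["cx"]],order=1),120))
    return f
for n,cam in(("w0","wrist"),("t0","top"),("s0","side")):
  im=cv2.imread(f"pics/{n}.png")
  for rr in(.073,.0665):
    f=score(im,cam,rr);g=[(f((x,y)),x,y) for x in np.arange(.560,.595,.001) for y in np.arange(-.125,-.085,.001)]
    m=min(g);r=minimize(f,m[1:],method="Nelder-Mead");print(cam,rr,r.x.round(4),r.fun)
for n in("mouth","rim_0"):
    cams.read_camera("wrist")
    print(n,[(r["location"],round(r["confidence"],2),ray("wrist",r["location"],.2).round(4)) for r in finder.place_of("wrist",n)[:5]])
# lug by colour
im=cv2.cvtColor(cv2.imread("pics/w0.png"),cv2.COLOR_BGR2HSV)[170:205,245:290]
ys,xs=np.nonzero((im[:,:,1]>100)&(im[:,:,0]<30)&(im[:,:,0]>10));print(len(xs),xs.mean()+245,ys.mean()+170,ray("wrist",(xs.mean()+245,ys.mean()+170),.1975))
E
```

```text
wrist 0.073 [ 0.5776 -0.1174] -68.33344106136768
wrist 0.0665 [ 0.5789 -0.1138] -104.84133055045982
top 0.073 [ 0.5741 -0.1076] -99.41320673009581
top 0.0665 [ 0.5734 -0.1048] -90.18412275978355
side 0.073 [ 0.5758 -0.1041] -95.61432576098058
side 0.0665 [ 0.5745 -0.0951] -96.82912851905151
mouth [([207.1, 126.6], 0.79, array([ 0.5779, -0.1054,  0.2   ])), ([277.4, 140.8], 0.52, array([ 0.5811, -0.1817,  0.2   ]))]
rim_0 [([276.0, 138.5], 0.98, array([ 0.5832, -0.1795,  0.2   ])), ([255.1, 175.5], 0.93, array([ 0.5379, -0.1675,  0.2   ])), ([147.7, 143.0], 0.85, array([ 0.5457, -0.0461,  0.2   ])), ([173.2, 174.0], 0.65, array([ 0.5178, -0.0779,  0.2   ])), ([150.8, 93.1], 0.65, array([ 0.5973, -0.0432,  0.2   ]))]
189 264.3915343915344 184.97354497354496 [ 0.52882814 -0.18073756  0.1975    ]
```

```bash
python3 - <<'E'
from h import *
def ov(n,cam,x0,y0,w,h,s,C,lug):
    im=cv2.resize(cv2.imread(f"pics/{n}.png")[y0:y0+h,x0:x0+w],None,fx=s,fy=s,interpolation=2)
    for rr,col in((.073,(0,255,0)),(.067,(255,0,255))):
      for k in range(0,360,5):
        t=np.radians(lug-k);u=proj(cam,np.array([C[0]+rr*np.cos(t),C[1]+rr*np.sin(t),.1975]))
        cv2.circle(im,(int((u[0]+.5-x0)*s),int((u[1]+.5-y0)*s)),2 if k==0 else 1,col if k else (0,0,255),-1)
    return im
C=(.576,-.108)
cv2.imwrite("pics/z1.png",np.hstack([ov("w0","wrist",130,40,160,165,2.5,C,-123),cv2.resize(ov("t0","top",250,125,95,100,3.8,C,-123),(392,412))]))
E
```

```text
(no output)
```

View pics/z1.png

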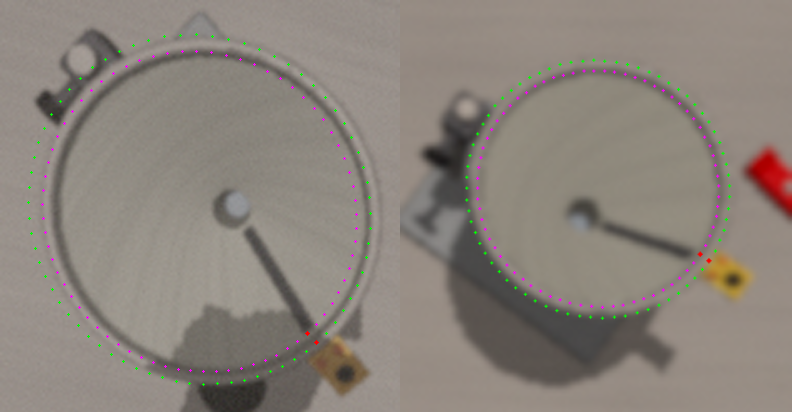

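```bash
python3 - <<'E'
from h import *
o=monitor.get_obs();q=o["tool_rot"];M=R.from_quat([q[1],q[2],q[3],q[0]]).as_matrix()
tip=o["eef_pos"]+M@[0,0,.019];print(o["eef_pos"],"tip",tip)
w=save("wrist","w1");t=save("top","t1")
for cam in("wrist","top"):
    print(cam,"tip",proj(cam,tip).round(1),"x+11",proj(cam,tip+M@[.011,0,0]).round(1),"y+14",proj(cam,tip+M@[0,.014,0]).round(1))
a=cv2.resize(w[210:270,215:295],None,fx=5,fy=5,interpolation=2)
u=proj("top",tip);x0,y0=int(u[0])-40,int(u[1])-30
b=cv2.resize(t[y0:y0+60,x0:x0+80],None,fx=5,fy=5,interpolation=2)
for im,cam,ox,oy in((a,"wrist",215,210),(b,"top",x0,y0)):
    for d in([0,0,0],[.011,0,0],[-.011,0,0],[0,.014,0],[0,-.014,0]):
        v=proj(cam,tip+M@np.array(d));cv2.circle(im,(int((v[0]+.5-ox)*5),int((v[1]+.5-oy)*5)),2,(0,255,0),-1)
cv2.imwrite("pics/z2.png",np.hstack([a,b])[:,:,::-1])
E
```

```text
[ 0.53589282 -0.16596513  0.37306498] tip [ 0.53598748 -0.16595556  0.35406522]
wrist tip [254.  247.3] x+11 [254.  230.6] y+14 [277.6 247.3]
top tip [340.3 172.8] x+11 [338.8 167.1] y+14 [347.7 171.2]
```

View pics/z2.png

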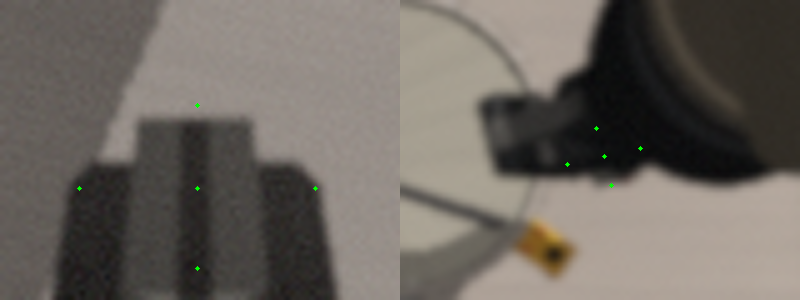

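The arm settled about 3 mm between the picture and the calibration read, which explains the disagreement. I redo the fit with the settled picture; I've viewed 5 pictures so far.

```bash
python3 - <<'E'
from h import *
print(monitor.get_obs()["eef_pos"])
w=save("wrist","w2")
im=cv2.cvtColor(cv2.imread("pics/w2.png"),cv2.COLOR_BGR2HSV)[170:205,245:295]
ys,xs=np.nonzero((im[:,:,1]>100)&(im[:,:,0]<30)&(im[:,:,0]>10));L=ray("wrist",(xs.mean()+245,ys.mean()+170),.1975)
C=np.array([.576,-.108]);print(L,np.degrees(np.arctan2(L[1]-C[1],L[0]-C[0])),np.hypot(*(L[:2]-C)))
s=2.5;x0,y0=130,35;im=cv2.resize(w[y0:y0+170,x0:x0+165],None,fx=s,fy=s,interpolation=2)
for rr,col in((.073,(0,255,0)),(.067,(255,0,255))):
  for k in range(0,360,5):
    t=np.radians(-123-k);u=proj("wrist",np.array([C[0]+rr*np.cos(t),C[1]+rr*np.sin(t),.1975]))
    cv2.circle(im,(int((u[0]+.5-x0)*s),int((u[1]+.5-y0)*s)),1,col if k else (255,0,0),-1)
cv2.imwrite("pics/z3.png",im[:,:,::-1])
E
```

```text
[ 0.53609457 -0.16553501  0.37312705]
[ 0.53069604 -0.17749051  0.1975    ] -123.10212387927403 0.08295407888937688
```

View pics/z3.png

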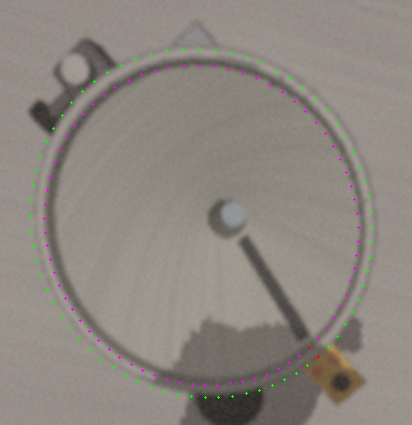

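The fit is good: C≈(.5765,-.1083), lug azimuth -123°. Next is a planner that prints the numbers, then the descent.

```bash
cat > p.py <<'E'
from h import *
import sys
C=np.array([.5765,-.1083])
# python3 p.py a0 a1 n z0 z1 hold : arc clockwise angle from lug (deg), TCP height, tool kept vertical & yaw fixed
a0,a1,n,z0,z1,hold=map(float,sys.argv[1:7]); n=int(n)
o=monitor.get_obs();q=o["tool_rot"];M=R.from_quat([q[1],q[2],q[3],q[0]]);p=o["eef_pos"]
th=np.degrees(np.arctan2(p[1]-C[1],p[0]-C[0]))
print("t",round(o["t"],2),"pos",p.round(4),"ang",round((-123-th)%360,1),"r",round(np.hypot(*(p[:2]-C)),4),"F",o["contact_force"].round(2))
yaw=np.radians(2*7.0);T=R.from_matrix(np.array([[np.cos(yaw),np.sin(yaw),0],[np.sin(yaw),-np.cos(yaw),0],[0,0,-1]]))
w=(M.inv()*T).as_rotvec()/np.pi
rows=[]
for k in list(range(1,n+1))+[n]*int(hold):
    s=k/n;t=np.radians(-123-(a0+(a1-a0)*s));P=np.r_[C+.07*np.array([np.cos(t),np.sin(t)]),z0+(z1-z0)*s]
    d=M.inv().apply(P-p)/.2
    rows.append('{'+','.join(f'"{m}":{v:.4g}' for m,v in zip(("x","y","z","wx","wy","wz"),np.r_[d.round(4),w.round(3)]+0.0))+'}')
print("["+",".join(rows)+"]")
E
python3 p.py 0 0 6 .35 .226 4
```

```text
t 2.85 pos [ 0.5362 -0.1653  0.3731] ang 2.3 r 0.0698 F [-0.45  0.6  -0.49]
[{"x":0.0074,"y":0.0108,"z":0.2189,"wx":0,"wy":-0.002,"wz":-0.001},{"x":0.0068,"y":0.0107,"z":0.3222,"wx":0,"wy":-0.002,"wz":-0.001},{"x":0.0063,"y":0.0107,"z":0.4256,"wx":0,"wy":-0.002,"wz":-0.001},{"x":0.0057,"y":0.0106,"z":0.5289,"wx":0,"wy":-0.002,"wz":-0.001},{"x":0.0052,"y":0.0106,"z":0.6322,"wx":0,"wy":-0.002,"wz":-0.001},{"x":0.0047,"y":0.0105,"z":0.7356,"wx":0,"wy":-0.002,"wz":-0.001},{"x":0.0047,"y":0.0105,"z":0.7356,"wx":0,"wy":-0.002,"wz":-0.001},{"x":0.0047,"y":0.0105,"z":0.7356,"wx":0,"wy":-0.002,"wz":-0.001},{"x":0.0047,"y":0.0105,"z":0.7356,"wx":0,"wy":-0.002,"wz":-0.001},{"x":0.0047,"y":0.0105,"z":0.7356,"wx":0,"wy":-0.002,"wz":-0.001}]
```

Request:
{"method": "jog_arm", "body": {"plan": [{"x":0.007,"y":0.0107,"z":0.12,"wx":0,"wy":-0.002,"wz":-0.001},{"x":0.0068,"y":0.0107,"z":0.26,"wx":0,"wy":-0.002,"wz":-0.001},{"x":0.0063,"y":0.0107,"z":0.4,"wx":0,"wy":-0.002,"wz":-0.001},{"x":0.0057,"y":0.0106,"z":0.53,"wx":0,"wy":-0.002,"wz":-0.001},{"x":0.0052,"y":0.0106,"z":0.63,"wx":0,"wy":-0.002,"wz":-0.001},{"x":0.0047,"y":0.0105,"z":0.7,"wx":0,"wy":-0.002,"wz":-0.001},{"x":0.0047,"y":0.0105,"z":0.73,"wx":0,"wy":-0.002,"wz":-0.001},{"x":0.0047,"y":0.0105,"z":0.735,"wx":0,"wy":-0.002,"wz":-0.001},{"x":0.0047,"y":0.0105,"z":0.735,"wx":0,"wy":-0.002,"wz":-0.001},{"x":0.0047,"y":0.0105,"z":0.735,"wx":0,"wy":-0.002,"wz":-0.001},{"x":0.0047,"y":0.0105,"z":0.735,"wx":0,"wy":-0.002,"wz":-0.001}]}}

```text
t: 3.77
eef_pos: [0.5391, -0.1672, 0.2274]
tool_rot: [0.001, 0.993, 0.122, 0.001]
contact_force: [0.3, 0.0, -0.0]
gripper_width: -0.003
```

```bash
python3 - <<'E'
from h import *
from h import *
o=monitor.get_obs();print(o["eef_pos"],o["contact_force"])
w=save("wrist","w3");s=save("side","s3")
a=cv2.resize(w[130:280,160:360],None,fx=2,fy=2,interpolation=2)
b=cv2.resize(s[80:180,190:320],None,fx=3,fy=3,interpolation=2)
cv2.imwrite("pics/z4.png",np.hstack([a,b])[:,:,::-1])
o=monitor.get_obs();print(o["eef_pos"],o["contact_force"])
E
python3 p.py 0 0 4 .226 .2185 2
```

```text
[ 0.53910241 -0.16715388  0.22737073] [ 0.31703717  0.04181131 -0.02919106]
[ 0.53889416 -0.16707536  0.22710358] [-0.71961979  0.37110976  0.07227615]
t 3.87 pos [ 0.5389 -0.1671  0.2271] ang 359.6 r 0.0698 F [-0.72  0.37  0.07]
[{"x":-0.0024,"y":-0.001,"z":0.0149,"wx":0,"wy":0,"wz":0},{"x":-0.0024,"y":-0.001,"z":0.0243,"wx":0,"wy":0,"wz":0},{"x":-0.0024,"y":-0.001,"z":0.0336,"wx":0,"wy":0,"wz":0},{"x":-0.0025,"y":-0.001,"z":0.043,"wx":0,"wy":0,"wz":0},{"x":-0.0025,"y":-0.001,"z":0.043,"wx":0,"wy":0,"wz":0},{"x":-0.0025,"y":-0.001,"z":0.043,"wx":0,"wy":0,"wz":0}]
```

View pics/z4.png

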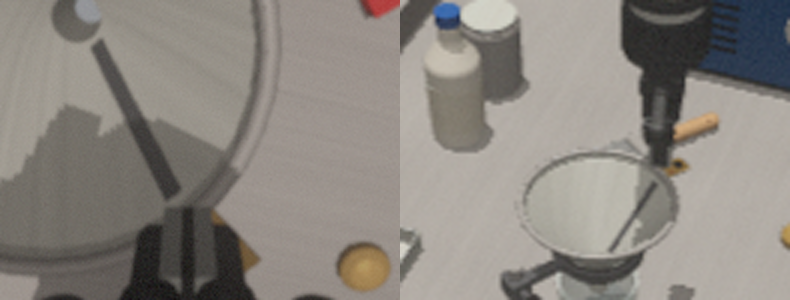

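The tips sit right above the rim at the lug, with the seam ending just in front of them. Now the light touch-down.

Request:
{"method": "jog_arm", "body": {"plan": [{"x":-0.0024,"y":-0.001,"z":0.015,"wx":0,"wy":0,"wz":0},{"x":-0.0024,"y":-0.001,"z":0.025,"wx":0,"wy":0,"wz":0},{"x":-0.0024,"y":-0.001,"z":0.035,"wx":0,"wy":0,"wz":0},{"x":-0.0025,"y":-0.001,"z":0.043,"wx":0,"wy":0,"wz":0},{"x":-0.0025,"y":-0.001,"z":0.048,"wx":0,"wy":0,"wz":0},{"x":-0.0025,"y":-0.001,"z":0.05,"wx":0,"wy":0,"wz":0},{"x":-0.0025,"y":-0.001,"z":0.05,"wx":0,"wy":0,"wz":0},{"x":-0.0025,"y":-0.001,"z":0.05,"wx":0,"wy":0,"wz":0}]}}

```text
t: 4.53
eef_pos: [0.5383, -0.167, 0.2172]
tool_rot: [0.001, 0.993, 0.122, 0.0]
contact_force: [-0.9, 0.7, 2.2]
gripper_width: -0.001
```

```bash
python3 - <<'E'
from h import *
f=[];z=[]
for i in range(4): 
    cams.read_camera("side") 
    o=monitor.get_obs(); f.append(o["contact_force"][2]);z.append(o["eef_pos"][2])
print(np.round(f,2),np.round(z,4))
E
python3 p.py 0 30 12 .2165 .2165 0
```

```text
[1.65 1.85 1.28 1.43] [0.2172 0.2172 0.2171 0.2172]
t 4.73 pos [ 0.5383 -0.167   0.2172] ang 0.0 r 0.07 F [-1.3   0.65  1.43]
[{"x":-0.0099,"y":-0.0114,"z":0.0034,"wx":0,"wy":0,"wz":0},{"x":-0.0196,"y":-0.0233,"z":0.0033,"wx":0,"wy":0,"wz":0},{"x":-0.0287,"y":-0.0355,"z":0.0033,"wx":0,"wy":0,"wz":0},{"x":-0.0373,"y":-0.0481,"z":0.0033,"wx":0,"wy":0,"wz":0},{"x":-0.0453,"y":-0.0611,"z":0.0033,"wx":0,"wy":0,"wz":0},{"x":-0.0528,"y":-0.0744,"z":0.0033,"wx":0,"wy":0,"wz":0},{"x":-0.0597,"y":-0.0881,"z":0.0032,"wx":0,"wy":0,"wz":0},{"x":-0.0659,"y":-0.102,"z":0.0032,"wx":0,"wy":0,"wz":0},{"x":-0.0716,"y":-0.1162,"z":0.0032,"wx":0,"wy":0,"wz":0},{"x":-0.0766,"y":-0.1306,"z":0.0032,"wx":0,"wy":0,"wz":0},{"x":-0.081,"y":-0.1452,"z":0.0032,"wx":0,"wy":0,"wz":0},{"x":-0.0848,"y":-0.16,"z":0.0031,"wx":0,"wy":0,"wz":0}]
```

In contact at about 1.5–2 N, sunk about 2 mm. Start the clockwise arc (azimuth decreasing), 30° per second.

Request:
{"method": "jog_arm", "body": {"plan": [{"x":-0.0099,"y":-0.0114,"z":0.004,"wx":0,"wy":0,"wz":0},{"x":-0.0196,"y":-0.0233,"z":0.004,"wx":0,"wy":0,"wz":0},{"x":-0.0287,"y":-0.0355,"z":0.004,"wx":0,"wy":0,"wz":0},{"x":-0.0373,"y":-0.0481,"z":0.004,"wx":0,"wy":0,"wz":0},{"x":-0.0453,"y":-0.0611,"z":0.004,"wx":0,"wy":0,"wz":0},{"x":-0.0528,"y":-0.0744,"z":0.004,"wx":0,"wy":0,"wz":0},{"x":-0.0597,"y":-0.0881,"z":0.004,"wx":0,"wy":0,"wz":0},{"x":-0.0659,"y":-0.102,"z":0.004,"wx":0,"wy":0,"wz":0},{"x":-0.0716,"y":-0.1162,"z":0.004,"wx":0,"wy":0,"wz":0},{"x":-0.0766,"y":-0.1306,"z":0.004,"wx":0,"wy":0,"wz":0},{"x":-0.081,"y":-0.1452,"z":0.004,"wx":0,"wy":0,"wz":0},{"x":-0.0848,"y":-0.16,"z":0.004,"wx":0,"wy":0,"wz":0}]}}

```text
t: 5.73
eef_pos: [0.5139, -0.1399, 0.2163]
tool_rot: [0.001, 0.993, 0.122, 0.0]
contact_force: [2.0, -1.1, 1.7]
gripper_width: -0.002
```

```bash
sed -i 's/print("t"/A=(-123-th)%360;print("t"/' p.py; python3 p.py 29 62 12 .2163 .2163 0
```

```text
t 5.73 pos [ 0.5139 -0.1399  0.2163] ang 30.2 r 0.0701 F [ 1.98 -1.13  1.65]
[{"x":-0.0015,"y":-0.0092,"z":0,"wx":0,"wy":0,"wz":0},{"x":-0.0044,"y":-0.0257,"z":-0.0001,"wx":0,"wy":0,"wz":0},{"x":-0.0064,"y":-0.0424,"z":-0.0001,"wx":0,"wy":0,"wz":0},{"x":-0.0077,"y":-0.0591,"z":-0.0001,"wx":0,"wy":0,"wz":0},{"x":-0.0082,"y":-0.0759,"z":-0.0001,"wx":0,"wy":0,"wz":0},{"x":-0.0079,"y":-0.0927,"z":-0.0002,"wx":0,"wy":0,"wz":0},{"x":-0.0067,"y":-0.1095,"z":-0.0002,"wx":0,"wy":0,"wz":0},{"x":-0.0048,"y":-0.1262,"z":-0.0002,"wx":0,"wy":0,"wz":0},{"x":-0.0021,"y":-0.1427,"z":-0.0002,"wx":0,"wy":0,"wz":0},{"x":0.0015,"y":-0.1591,"z":-0.0002,"wx":0,"wy":0,"wz":0},{"x":0.0058,"y":-0.1754,"z":-0.0003,"wx":0,"wy":0,"wz":0},{"x":0.0108,"y":-0.1914,"z":-0.0003,"wx":0,"wy":0,"wz":0}]
```

Request:
{"method": "jog_arm", "body": {"plan": [{"x":-0.0015,"y":-0.0092,"z":0,"wx":0,"wy":0,"wz":0},{"x":-0.0044,"y":-0.0257,"z":0,"wx":0,"wy":0,"wz":0},{"x":-0.0064,"y":-0.0424,"z":0,"wx":0,"wy":0,"wz":0},{"x":-0.0077,"y":-0.0591,"z":0,"wx":0,"wy":0,"wz":0},{"x":-0.0082,"y":-0.0759,"z":0,"wx":0,"wy":0,"wz":0},{"x":-0.0079,"y":-0.0927,"z":0,"wx":0,"wy":0,"wz":0},{"x":-0.0067,"y":-0.1095,"z":0,"wx":0,"wy":0,"wz":0},{"x":-0.0048,"y":-0.1262,"z":0,"wx":0,"wy":0,"wz":0},{"x":-0.0021,"y":-0.1427,"z":0,"wx":0,"wy":0,"wz":0},{"x":0.0015,"y":-0.1591,"z":0,"wx":0,"wy":0,"wz":0},{"x":0.0058,"y":-0.1754,"z":0,"wx":0,"wy":0,"wz":0},{"x":0.0108,"y":-0.1914,"z":0,"wx":0,"wy":0,"wz":0}]}}

```text
t: 6.73
eef_pos: [0.5066, -0.1019, 0.2162]
tool_rot: [0.001, 0.993, 0.122, 0.0]
contact_force: [-0.4, -1.5, 2.9]
gripper_width: -0.001
```

```bash
python3 p.py 62 97 12 .2163 .2163 0
```

```text
t 6.73 pos [ 0.5066 -0.1019  0.2162] ang 62.3 r 0.0702 F [-0.4  -1.54  2.91]
[{"x":0.0065,"y":-0.0149,"z":-0.0007,"wx":0,"wy":0,"wz":0},{"x":0.0135,"y":-0.0313,"z":-0.0007,"wx":0,"wy":0,"wz":0},{"x":0.0214,"y":-0.0473,"z":-0.0007,"wx":0,"wy":0,"wz":0},{"x":0.0301,"y":-0.0628,"z":-0.0007,"wx":0,"wy":0,"wz":0},{"x":0.0396,"y":-0.0779,"z":-0.0008,"wx":0,"wy":0,"wz":0},{"x":0.0498,"y":-0.0925,"z":-0.0008,"wx":0,"wy":0,"wz":0},{"x":0.0608,"y":-0.1066,"z":-0.0008,"wx":0,"wy":0,"wz":0},{"x":0.0724,"y":-0.12,"z":-0.0008,"wx":0,"wy":0,"wz":0},{"x":0.0847,"y":-0.1329,"z":-0.0008,"wx":0,"wy":0,"wz":0},{"x":0.0977,"y":-0.1451,"z":-0.0009,"wx":0,"wy":0,"wz":0},{"x":0.1113,"y":-0.1566,"z":-0.0009,"wx":0,"wy":0,"wz":0},{"x":0.1254,"y":-0.1675,"z":-0.0009,"wx":0,"wy":0,"wz":0}]
```

Request:
{"method": "jog_arm", "body": {"plan": [{"x":0.0065,"y":-0.0149,"z":-0.0007,"wx":0,"wy":0,"wz":0},{"x":0.0135,"y":-0.0313,"z":-0.0007,"wx":0,"wy":0,"wz":0},{"x":0.0214,"y":-0.0473,"z":-0.0007,"wx":0,"wy":0,"wz":0},{"x":0.0301,"y":-0.0628,"z":-0.0007,"wx":0,"wy":0,"wz":0},{"x":0.0396,"y":-0.0779,"z":-0.0008,"wx":0,"wy":0,"wz":0},{"x":0.0498,"y":-0.0925,"z":-0.0008,"wx":0,"wy":0,"wz":0},{"x":0.0608,"y":-0.1066,"z":-0.0008,"wx":0,"wy":0,"wz":0},{"x":0.0724,"y":-0.12,"z":-0.0008,"wx":0,"wy":0,"wz":0},{"x":0.0847,"y":-0.1329,"z":-0.0008,"wx":0,"wy":0,"wz":0},{"x":0.0977,"y":-0.1451,"z":-0.0009,"wx":0,"wy":0,"wz":0},{"x":0.1113,"y":-0.1566,"z":-0.0009,"wx":0,"wy":0,"wz":0},{"x":0.1254,"y":-0.1675,"z":-0.0009,"wx":0,"wy":0,"wz":0}]}}

```text
t: 7.73
eef_pos: [0.523, -0.063, 0.2163]
tool_rot: [0.001, 0.993, 0.122, -0.0]
contact_force: [-1.0, -1.3, 2.9]
gripper_width: -0.001
```

```bash
python3 p.py 97 132 12 .2163 .2163 0
```

```text
t 7.73 pos [ 0.523  -0.063   0.2163] ang 97.3 r 0.0701 F [-0.97 -1.34  2.94]
[{"x":0.0137,"y":-0.0086,"z":-0.0002,"wx":0,"wy":0,"wz":0},{"x":0.0289,"y":-0.018,"z":-0.0002,"wx":0,"wy":0,"wz":0},{"x":0.0445,"y":-0.0265,"z":-0.0002,"wx":0,"wy":0,"wz":0},{"x":0.0606,"y":-0.0343,"z":-0.0003,"wx":0,"wy":0,"wz":0},{"x":0.077,"y":-0.0412,"z":-0.0003,"wx":0,"wy":0,"wz":0},{"x":0.0937,"y":-0.0473,"z":-0.0003,"wx":0,"wy":0,"wz":0},{"x":0.1108,"y":-0.0525,"z":-0.0003,"wx":0,"wy":0,"wz":0},{"x":0.128,"y":-0.0569,"z":-0.0003,"wx":0,"wy":0,"wz":0},{"x":0.1455,"y":-0.0603,"z":-0.0003,"wx":0,"wy":0,"wz":0},{"x":0.1631,"y":-0.0629,"z":-0.0003,"wx":0,"wy":0,"wz":0},{"x":0.1809,"y":-0.0646,"z":-0.0003,"wx":0,"wy":0,"wz":0},{"x":0.1987,"y":-0.0654,"z":-0.0003,"wx":0,"wy":0,"wz":0}]
```

Request:
{"method": "jog_arm", "body": {"plan": [{"x":0.0137,"y":-0.0086,"z":0,"wx":0,"wy":0,"wz":0},{"x":0.0289,"y":-0.018,"z":0,"wx":0,"wy":0,"wz":0},{"x":0.0445,"y":-0.0265,"z":0,"wx":0,"wy":0,"wz":0},{"x":0.0606,"y":-0.0343,"z":0,"wx":0,"wy":0,"wz":0},{"x":0.077,"y":-0.0412,"z":0,"wx":0,"wy":0,"wz":0},{"x":0.0937,"y":-0.0473,"z":0,"wx":0,"wy":0,"wz":0},{"x":0.1108,"y":-0.0525,"z":0,"wx":0,"wy":0,"wz":0},{"x":0.128,"y":-0.0569,"z":0,"wx":0,"wy":0,"wz":0},{"x":0.1455,"y":-0.0603,"z":0,"wx":0,"wy":0,"wz":0},{"x":0.1631,"y":-0.0629,"z":0,"wx":0,"wy":0,"wz":0},{"x":0.1809,"y":-0.0646,"z":0,"wx":0,"wy":0,"wz":0},{"x":0.1987,"y":-0.0654,"z":0,"wx":0,"wy":0,"wz":0}]}}

```text
t: 8.73
eef_pos: [0.5587, -0.0404, 0.2162]
tool_rot: [0.001, 0.993, 0.122, -0.0]
contact_force: [-0.9, -0.4, 2.3]
gripper_width: -0.001
```

```bash
python3 p.py 132 167 12 .2163 .2163 0
```

```text
t 8.73 pos [ 0.5587 -0.0404  0.2162] ang 132.3 r 0.0702 F [-0.94 -0.42  2.27]
[{"x":0.016,"y":0.001,"z":-0.0004,"wx":0,"wy":0,"wz":0},{"x":0.0337,"y":0.0021,"z":-0.0004,"wx":0,"wy":0,"wz":0},{"x":0.0514,"y":0.004,"z":-0.0004,"wx":0,"wy":0,"wz":0},{"x":0.069,"y":0.0069,"z":-0.0004,"wx":0,"wy":0,"wz":0},{"x":0.0864,"y":0.0106,"z":-0.0004,"wx":0,"wy":0,"wz":0},{"x":0.1036,"y":0.0153,"z":-0.0004,"wx":0,"wy":0,"wz":0},{"x":0.1206,"y":0.0208,"z":-0.0004,"wx":0,"wy":0,"wz":0},{"x":0.1372,"y":0.0271,"z":-0.0004,"wx":0,"wy":0,"wz":0},{"x":0.1535,"y":0.0343,"z":-0.0004,"wx":0,"wy":0,"wz":0},{"x":0.1695,"y":0.0423,"z":-0.0004,"wx":0,"wy":0,"wz":0},{"x":0.1849,"y":0.0511,"z":-0.0004,"wx":0,"wy":0,"wz":0},{"x":0.2,"y":0.0607,"z":-0.0004,"wx":0,"wy":0,"wz":0}]
```

Request:
{"method": "jog_arm", "body": {"plan": [{"x":0.016,"y":0.001,"z":-0.0004,"wx":0,"wy":0,"wz":0},{"x":0.0337,"y":0.0021,"z":-0.0004,"wx":0,"wy":0,"wz":0},{"x":0.0514,"y":0.004,"z":-0.0004,"wx":0,"wy":0,"wz":0},{"x":0.069,"y":0.0069,"z":-0.0004,"wx":0,"wy":0,"wz":0},{"x":0.0864,"y":0.0106,"z":-0.0004,"wx":0,"wy":0,"wz":0},{"x":0.1036,"y":0.0153,"z":-0.0004,"wx":0,"wy":0,"wz":0},{"x":0.1206,"y":0.0208,"z":-0.0004,"wx":0,"wy":0,"wz":0},{"x":0.1372,"y":0.0271,"z":-0.0004,"wx":0,"wy":0,"wz":0},{"x":0.1535,"y":0.0343,"z":-0.0004,"wx":0,"wy":0,"wz":0},{"x":0.1695,"y":0.0423,"z":-0.0004,"wx":0,"wy":0,"wz":0},{"x":0.1849,"y":0.0511,"z":-0.0004,"wx":0,"wy":0,"wz":0},{"x":0.2,"y":0.0607,"z":-0.0004,"wx":0,"wy":0,"wz":0}]}}

```text
t: 9.73
eef_pos: [0.6008, -0.0426, 0.2163]
tool_rot: [0.001, 0.993, 0.122, -0.0]
contact_force: [-1.6, 0.3, 2.3]
gripper_width: 0.001
```

```bash
python3 p.py 167 202 12 .2163 .2163 0
```

```text
t 9.73 pos [ 0.6008 -0.0426  0.2163] ang 167.3 r 0.0701 F [-1.58  0.34  2.32]
[{"x":0.0128,"y":0.0097,"z":0,"wx":0,"wy":0,"wz":0},{"x":0.0267,"y":0.0208,"z":0,"wx":0,"wy":0,"wz":0},{"x":0.0401,"y":0.0325,"z":0,"wx":0,"wy":0,"wz":0},{"x":0.0529,"y":0.045,"z":0,"wx":0,"wy":0,"wz":0},{"x":0.065,"y":0.058,"z":0,"wx":0,"wy":0,"wz":0},{"x":0.0765,"y":0.0717,"z":0,"wx":0,"wy":0,"wz":0},{"x":0.0872,"y":0.0859,"z":0,"wx":0,"wy":0,"wz":0},{"x":0.0972,"y":0.1006,"z":0.0001,"wx":0,"wy":0,"wz":0},{"x":0.1064,"y":0.1159,"z":0.0001,"wx":0,"wy":0,"wz":0},{"x":0.1149,"y":0.1316,"z":0.0001,"wx":0,"wy":0,"wz":0},{"x":0.1225,"y":0.1477,"z":0.0001,"wx":0,"wy":0,"wz":0},{"x":0.1293,"y":0.1641,"z":0.0001,"wx":0,"wy":0,"wz":0}]
```

Request:
{"method": "jog_arm", "body": {"plan": [{"x":0.0128,"y":0.0097,"z":0,"wx":0,"wy":0,"wz":0},{"x":0.0267,"y":0.0208,"z":0,"wx":0,"wy":0,"wz":0},{"x":0.0401,"y":0.0325,"z":0,"wx":0,"wy":0,"wz":0},{"x":0.0529,"y":0.045,"z":0,"wx":0,"wy":0,"wz":0},{"x":0.065,"y":0.058,"z":0,"wx":0,"wy":0,"wz":0},{"x":0.0765,"y":0.0717,"z":0,"wx":0,"wy":0,"wz":0},{"x":0.0872,"y":0.0859,"z":0,"wx":0,"wy":0,"wz":0},{"x":0.0972,"y":0.1006,"z":0,"wx":0,"wy":0,"wz":0},{"x":0.1064,"y":0.1159,"z":0,"wx":0,"wy":0,"wz":0},{"x":0.1149,"y":0.1316,"z":0,"wx":0,"wy":0,"wz":0},{"x":0.1225,"y":0.1477,"z":0,"wx":0,"wy":0,"wz":0},{"x":0.1293,"y":0.1641,"z":0,"wx":0,"wy":0,"wz":0}]}}

```text
t: 10.73
eef_pos: [0.6342, -0.0683, 0.2164]
tool_rot: [0.0, 0.993, 0.122, 0.0]
contact_force: [-0.2, 1.4, 2.0]
gripper_width: 0.001
```

```bash
python3 p.py 202 237 12 .2163 .2163 0
```

```text
t 10.73 pos [ 0.6342 -0.0683  0.2164] ang 202.3 r 0.0702 F [-0.18  1.38  1.97]
[{"x":0.0046,"y":0.0155,"z":0.0004,"wx":0,"wy":0,"wz":0},{"x":0.0097,"y":0.0326,"z":0.0004,"wx":0,"wy":0,"wz":0},{"x":0.014,"y":0.0499,"z":0.0004,"wx":0,"wy":0,"wz":0},{"x":0.0173,"y":0.0674,"z":0.0004,"wx":0,"wy":0,"wz":0},{"x":0.0197,"y":0.085,"z":0.0004,"wx":0,"wy":0,"wz":0},{"x":0.0213,"y":0.1028,"z":0.0005,"wx":0,"wy":0,"wz":0},{"x":0.0219,"y":0.1206,"z":0.0005,"wx":0,"wy":0,"wz":0},{"x":0.0216,"y":0.1384,"z":0.0005,"wx":0,"wy":0,"wz":0},{"x":0.0204,"y":0.1561,"z":0.0005,"wx":0,"wy":0,"wz":0},{"x":0.0184,"y":0.1738,"z":0.0005,"wx":0,"wy":0,"wz":0},{"x":0.0154,"y":0.1914,"z":0.0005,"wx":0,"wy":0,"wz":0},{"x":0.0115,"y":0.2088,"z":0.0006,"wx":0,"wy":0,"wz":0}]
```

Request:
{"method": "jog_arm", "body": {"plan": [{"x":0.0046,"y":0.0155,"z":0.0005,"wx":0,"wy":0,"wz":0},{"x":0.0097,"y":0.0326,"z":0.0005,"wx":0,"wy":0,"wz":0},{"x":0.014,"y":0.0499,"z":0.0005,"wx":0,"wy":0,"wz":0},{"x":0.0173,"y":0.0674,"z":0.0005,"wx":0,"wy":0,"wz":0},{"x":0.0197,"y":0.085,"z":0.0005,"wx":0,"wy":0,"wz":0},{"x":0.0213,"y":0.1028,"z":0.0005,"wx":0,"wy":0,"wz":0},{"x":0.0219,"y":0.1206,"z":0.0005,"wx":0,"wy":0,"wz":0},{"x":0.0216,"y":0.1384,"z":0.0005,"wx":0,"wy":0,"wz":0},{"x":0.0204,"y":0.1561,"z":0.0005,"wx":0,"wy":0,"wz":0},{"x":0.0184,"y":0.1738,"z":0.0005,"wx":0,"wy":0,"wz":0},{"x":0.0154,"y":0.1914,"z":0.0005,"wx":0,"wy":0,"wz":0},{"x":0.0115,"y":0.2088,"z":0.0005,"wx":0,"wy":0,"wz":0}]}}

```text
t: 11.73
eef_pos: [0.6466, -0.1087, 0.2163]
tool_rot: [0.0, 0.993, 0.122, 0.0]
contact_force: [0.3, 1.9, 2.4]
gripper_width: -0.0
```

```bash
python3 p.py 237 272 12 .2163 .2163 0
```

```text
t 11.73 pos [ 0.6466 -0.1087  0.2163] ang 237.3 r 0.0701 F [0.35 1.9  2.36]
[{"x":-0.0048,"y":0.0153,"z":0.0003,"wx":0,"wy":0,"wz":0},{"x":-0.0104,"y":0.0322,"z":0.0003,"wx":0,"wy":0,"wz":0},{"x":-0.0169,"y":0.0488,"z":0.0003,"wx":0,"wy":0,"wz":0},{"x":-0.0242,"y":0.0651,"z":0.0003,"wx":0,"wy":0,"wz":0},{"x":-0.0323,"y":0.0809,"z":0.0003,"wx":0,"wy":0,"wz":0},{"x":-0.0412,"y":0.0963,"z":0.0003,"wx":0,"wy":0,"wz":0},{"x":-0.0509,"y":0.1113,"z":0.0003,"wx":0,"wy":0,"wz":0},{"x":-0.0613,"y":0.1257,"z":0.0003,"wx":0,"wy":0,"wz":0},{"x":-0.0725,"y":0.1396,"z":0.0004,"wx":0,"wy":0,"wz":0},{"x":-0.0844,"y":0.1529,"z":0.0004,"wx":0,"wy":0,"wz":0},{"x":-0.0969,"y":0.1656,"z":0.0004,"wx":0,"wy":0,"wz":0},{"x":-0.11,"y":0.1776,"z":0.0004,"wx":0,"wy":0,"wz":0}]
```

Request:
{"method": "jog_arm", "body": {"plan": [{"x":-0.0048,"y":0.0153,"z":0.0003,"wx":0,"wy":0,"wz":0},{"x":-0.0104,"y":0.0322,"z":0.0003,"wx":0,"wy":0,"wz":0},{"x":-0.0169,"y":0.0488,"z":0.0003,"wx":0,"wy":0,"wz":0},{"x":-0.0242,"y":0.0651,"z":0.0003,"wx":0,"wy":0,"wz":0},{"x":-0.0323,"y":0.0809,"z":0.0003,"wx":0,"wy":0,"wz":0},{"x":-0.0412,"y":0.0963,"z":0.0003,"wx":0,"wy":0,"wz":0},{"x":-0.0509,"y":0.1113,"z":0.0003,"wx":0,"wy":0,"wz":0},{"x":-0.0613,"y":0.1257,"z":0.0003,"wx":0,"wy":0,"wz":0},{"x":-0.0725,"y":0.1396,"z":0.0004,"wx":0,"wy":0,"wz":0},{"x":-0.0844,"y":0.1529,"z":0.0004,"wx":0,"wy":0,"wz":0},{"x":-0.0969,"y":0.1656,"z":0.0004,"wx":0,"wy":0,"wz":0},{"x":-0.11,"y":0.1776,"z":0.0004,"wx":0,"wy":0,"wz":0}]}}

```text
t: 12.73
eef_pos: [0.6337, -0.1488, 0.2163]
tool_rot: [0.001, 0.993, 0.122, 0.0]
contact_force: [0.6, 1.0, 2.6]
gripper_width: -0.003
```

```bash
python3 p.py 272 307 12 .2163 .2163 0
```

```text
t 12.73 pos [ 0.6337 -0.1488  0.2163] ang 272.3 r 0.0701 F [0.56 0.99 2.57]
[{"x":-0.0129,"y":0.0099,"z":0.0002,"wx":0,"wy":0,"wz":0},{"x":-0.0272,"y":0.0205,"z":0.0002,"wx":0,"wy":0,"wz":0},{"x":-0.042,"y":0.0304,"z":0.0002,"wx":0,"wy":0,"wz":0},{"x":-0.0573,"y":0.0395,"z":0.0002,"wx":0,"wy":0,"wz":0},{"x":-0.0731,"y":0.0479,"z":0.0002,"wx":0,"wy":0,"wz":0},{"x":-0.0892,"y":0.0554,"z":0.0002,"wx":0,"wy":0,"wz":0},{"x":-0.1057,"y":0.0621,"z":0.0002,"wx":0,"wy":0,"wz":0},{"x":-0.1226,"y":0.0679,"z":0.0002,"wx":0,"wy":0,"wz":0},{"x":-0.1397,"y":0.0729,"z":0.0002,"wx":0,"wy":0,"wz":0},{"x":-0.157,"y":0.077,"z":0.0002,"wx":0,"wy":0,"wz":0},{"x":-0.1745,"y":0.0802,"z":0.0002,"wx":0,"wy":0,"wz":0},{"x":-0.1922,"y":0.0825,"z":0.0002,"wx":0,"wy":0,"wz":0}]
```

Request:
{"method": "jog_arm", "body": {"plan": [{"x":-0.0129,"y":0.0099,"z":0.0002,"wx":0,"wy":0,"wz":0},{"x":-0.0272,"y":0.0205,"z":0.0002,"wx":0,"wy":0,"wz":0},{"x":-0.042,"y":0.0304,"z":0.0002,"wx":0,"wy":0,"wz":0},{"x":-0.0573,"y":0.0395,"z":0.0002,"wx":0,"wy":0,"wz":0},{"x":-0.0731,"y":0.0479,"z":0.0002,"wx":0,"wy":0,"wz":0},{"x":-0.0892,"y":0.0554,"z":0.0002,"wx":0,"wy":0,"wz":0},{"x":-0.1057,"y":0.0621,"z":0.0002,"wx":0,"wy":0,"wz":0},{"x":-0.1226,"y":0.0679,"z":0.0002,"wx":0,"wy":0,"wz":0},{"x":-0.1397,"y":0.0729,"z":0.0002,"wx":0,"wy":0,"wz":0},{"x":-0.157,"y":0.077,"z":0.0002,"wx":0,"wy":0,"wz":0},{"x":-0.1745,"y":0.0802,"z":0.0002,"wx":0,"wy":0,"wz":0},{"x":-0.1922,"y":0.0825,"z":0.0002,"wx":0,"wy":0,"wz":0}]}}

```text
t: 13.73
eef_pos: [0.6001, -0.1743, 0.2163]
tool_rot: [0.001, 0.993, 0.122, 0.0]
contact_force: [1.5, 0.7, 1.4]
gripper_width: 0.0
```

```bash
python3 p.py 307 342 12 .2163 .2163 0
```

```text
t 13.73 pos [ 0.6001 -0.1743  0.2163] ang 307.3 r 0.0701 F [1.5  0.75 1.44]
[{"x":-0.016,"y":0.0005,"z":0.0002,"wx":0,"wy":0,"wz":0},{"x":-0.0338,"y":0.001,"z":0.0002,"wx":0,"wy":0,"wz":0},{"x":-0.0516,"y":0.0006,"z":0.0002,"wx":0,"wy":0,"wz":0},{"x":-0.0694,"y":-0.0007,"z":0.0002,"wx":0,"wy":0,"wz":0},{"x":-0.0871,"y":-0.0029,"z":0.0002,"wx":0,"wy":0,"wz":0},{"x":-0.1046,"y":-0.006,"z":0.0002,"wx":0,"wy":0,"wz":0},{"x":-0.122,"y":-0.01,"z":0.0002,"wx":0,"wy":0,"wz":0},{"x":-0.1391,"y":-0.0149,"z":0.0002,"wx":0,"wy":0,"wz":0},{"x":-0.156,"y":-0.0206,"z":0.0001,"wx":0,"wy":0,"wz":0},{"x":-0.1725,"y":-0.0272,"z":0.0001,"wx":0,"wy":0,"wz":0},{"x":-0.1887,"y":-0.0347,"z":0.0001,"wx":0,"wy":0,"wz":0},{"x":-0.2045,"y":-0.0429,"z":0.0001,"wx":0,"wy":0,"wz":0}]
```

Request:
{"method": "jog_arm", "body": {"plan": [{"x":-0.016,"y":0.0005,"z":0.0005,"wx":0,"wy":0,"wz":0},{"x":-0.0338,"y":0.001,"z":0.0005,"wx":0,"wy":0,"wz":0},{"x":-0.0516,"y":0.0006,"z":0.0005,"wx":0,"wy":0,"wz":0},{"x":-0.0694,"y":-0.0007,"z":0.0005,"wx":0,"wy":0,"wz":0},{"x":-0.0871,"y":-0.0029,"z":0.0005,"wx":0,"wy":0,"wz":0},{"x":-0.1046,"y":-0.006,"z":0.0005,"wx":0,"wy":0,"wz":0},{"x":-0.122,"y":-0.01,"z":0.0005,"wx":0,"wy":0,"wz":0},{"x":-0.1391,"y":-0.0149,"z":0.0005,"wx":0,"wy":0,"wz":0},{"x":-0.156,"y":-0.0206,"z":0.0005,"wx":0,"wy":0,"wz":0},{"x":-0.1725,"y":-0.0272,"z":0.0005,"wx":0,"wy":0,"wz":0},{"x":-0.1887,"y":-0.0347,"z":0.0005,"wx":0,"wy":0,"wz":0},{"x":-0.2045,"y":-0.0429,"z":0.0005,"wx":0,"wy":0,"wz":0}]}}

```text
t: 14.73
eef_pos: [0.558, -0.176, 0.2163]
tool_rot: [0.001, 0.993, 0.122, 0.0]
contact_force: [1.6, -1.2, 2.5]
gripper_width: -0.001
```

```bash
python3 p.py 342 363 8 .2163 .2163 3
```

```text
t 14.73 pos [ 0.558  -0.176   0.2163] ang 342.3 r 0.0701 F [ 1.57 -1.24  2.47]
[{"x":-0.0121,"y":-0.0079,"z":-0.0003,"wx":0,"wy":0,"wz":0},{"x":-0.0255,"y":-0.0166,"z":-0.0003,"wx":0,"wy":0,"wz":0},{"x":-0.0386,"y":-0.0259,"z":-0.0003,"wx":0,"wy":0,"wz":0},{"x":-0.0512,"y":-0.0358,"z":-0.0003,"wx":0,"wy":0,"wz":0},{"x":-0.0633,"y":-0.0463,"z":-0.0003,"wx":0,"wy":0,"wz":0},{"x":-0.075,"y":-0.0573,"z":-0.0004,"wx":0,"wy":0,"wz":0},{"x":-0.0861,"y":-0.0689,"z":-0.0004,"wx":0,"wy":0,"wz":0},{"x":-0.0967,"y":-0.0809,"z":-0.0004,"wx":0,"wy":0,"wz":0},{"x":-0.0967,"y":-0.0809,"z":-0.0004,"wx":0,"wy":0,"wz":0},{"x":-0.0967,"y":-0.0809,"z":-0.0004,"wx":0,"wy":0,"wz":0},{"x":-0.0967,"y":-0.0809,"z":-0.0004,"wx":0,"wy":0,"wz":0}]
```

Request:
{"method": "jog_arm", "body": {"plan": [{"x":-0.0121,"y":-0.0079,"z":0,"wx":0,"wy":0,"wz":0},{"x":-0.0255,"y":-0.0166,"z":0,"wx":0,"wy":0,"wz":0},{"x":-0.0386,"y":-0.0259,"z":0,"wx":0,"wy":0,"wz":0},{"x":-0.0512,"y":-0.0358,"z":0,"wx":0,"wy":0,"wz":0},{"x":-0.0633,"y":-0.0463,"z":0,"wx":0,"wy":0,"wz":0},{"x":-0.075,"y":-0.0573,"z":0,"wx":0,"wy":0,"wz":0},{"x":-0.0861,"y":-0.0689,"z":0,"wx":0,"wy":0,"wz":0},{"x":-0.0967,"y":-0.0809,"z":0,"wx":0,"wy":0,"wz":0},{"x":-0.0967,"y":-0.0809,"z":0,"wx":0,"wy":0,"wz":0},{"x":-0.0967,"y":-0.0809,"z":0,"wx":0,"wy":0,"wz":0},{"x":-0.0967,"y":-0.0809,"z":0,"wx":0,"wy":0,"wz":0}]}}

```text
t: 15.65
eef_pos: [0.5347, -0.1646, 0.2159]
tool_rot: [0.0, 0.993, 0.122, -0.0]
contact_force: [-0.4, 1.3, 1.7]
gripper_width: -0.001
```

```bash
python3 p.py 0 0 1 .3 .3 0
```

```text
t 15.65 pos [ 0.5347 -0.1646  0.2159] ang 3.6 r 0.0701 F [-0.39  1.27  1.7 ]
[{"x":0.0146,"y":0.0166,"z":-0.4206,"wx":0,"wy":0,"wz":0}]
```

Back past the lug (3.6° over) in unbroken contact. Now lift straight up.

Request:
{"method": "jog_arm", "body": {"plan": [{"x":0,"y":0,"z":-0.02,"wx":0,"wy":0,"wz":0},{"x":0,"y":0,"z":-0.06,"wx":0,"wy":0,"wz":0},{"x":0,"y":0,"z":-0.14,"wx":0,"wy":0,"wz":0},{"x":0,"y":0,"z":-0.25,"wx":0,"wy":0,"wz":0},{"x":0,"y":0,"z":-0.37,"wx":0,"wy":0,"wz":0},{"x":0,"y":0,"z":-0.47,"wx":0,"wy":0,"wz":0},{"x":0,"y":0,"z":-0.55,"wx":0,"wy":0,"wz":0},{"x":0,"y":0,"z":-0.6,"wx":0,"wy":0,"wz":0},{"x":0,"y":0,"z":-0.6,"wx":0,"wy":0,"wz":0},{"x":0,"y":0,"z":-0.6,"wx":0,"wy":0,"wz":0},{"x":0,"y":0,"z":-0.6,"wx":0,"wy":0,"wz":0}]}}

```text
t: 16.57
eef_pos: [0.5341, -0.1644, 0.3347]
tool_rot: [-0.0, 0.993, 0.122, -0.001]
contact_force: [-0.7, -0.3, 0.0]
gripper_width: -0.005
```

```bash
python3 - <<'E'
from h import *
s=save("side","s9");a=cv2.imread("pics/s0.png");d=cv2.absdiff(a,s[:,:,::-1].copy())
print(monitor.get_obs()["contact_force"],monitor.get_obs()["eef_pos"])
cv2.imwrite("pics/z9.png",np.hstack([cv2.resize(x[80:300,150:350],None,fx=1.95,fy=1.95) for x in(a,s[:,:,::-1])]))
E
```

```text
[ 0.60519057  0.63193564 -0.30114985] [ 0.53407112 -0.16439733  0.3344716 ]
```

View pics/z9.png

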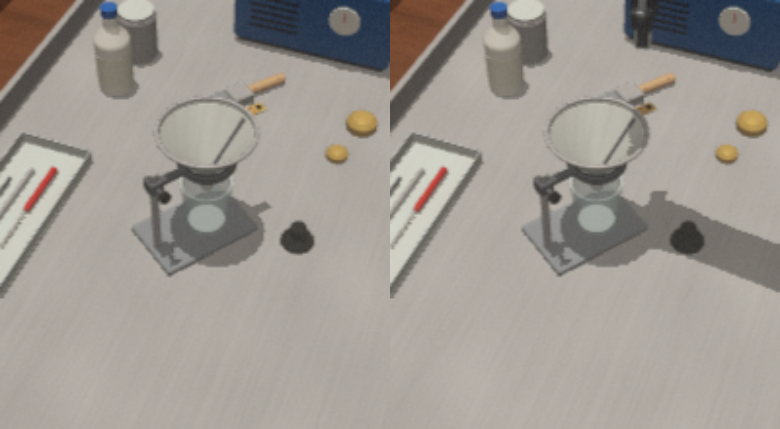

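The before and after views match: funnel, jar and the other things are unmoved, and the gripper is clear.

```bash
python3 -c "
from station import bot
print(bot.hand_in())"
```

```text
the job is handed in; nothing more can be done
None
```

I ran the closed fingertips once clockwise round the funnel's rim, from the lug to 3.6° past it. Then I lifted about 12 cm clear and handed the job in at about 17 s of the 61 s allowed.

- **Contact:** the readings between moves showed 1.3–2.9 N upward on the tool, and the fingertips about 2–3 mm below the rim's rest height. The tool's distance from the funnel's axis stayed within about 0.2 mm of 70 mm, measured from my fitted centre. Forces between those readings were not sampled, so I infer the unbroken contact from the steady height and force.
- **After lifting:** the force was back to zero within noise. In the side camera's crop around the stand, the funnel, jar and nearby things looked unmoved. I did not compare the rest of the counter before and after.
- **A check that disagreed:** the first position fits from the wrist and top cameras differed by about 4 mm, because the arm was still settling. A fit on a settled picture removed most of that difference.

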